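# Switch the bench suction to the other port

## Robot

A 6-joint arm with a two-finger parallel gripper is mounted at the origin on the work surface. World frame = base frame: x ahead of the robot, y to its left, z up, the work surface at z = 0. Lengths are in mm, angles in rad, forces in N, time in s.
With the tool pointing down it reaches from about 275 to 750 mm from the base axis. Payload 10.2 kg.
Tool frame: the origin (TCP) lies midway between the tips of the shut fingers; the grasp point (between the pads) lies 19 mm behind it; z points along the fingers, y is the direction in which the jaws open and shut (so a half turn about z gives the same grasp; the last joint's range is limited). The gripper opens to 85 mm and grips with 20 to 120 N. Pads are 22 mm wide; open, the fingers measure 114 mm over their backs; the gripper's body (76 mm by 85 mm) begins 54 mm behind the grasp point. The pads swing forward as they close: fully open they stand 13 mm farther back than shut.
Start: joints at [1.008, 0.313, 1.498, -0, 1.331, -0.223], TCP at [174.995, 494.983, 231.294] pointing down, gripper open.
Joint ranges: [-2.94, 2.94], [-0.97, 2.17], [0.19, 2.56], [-1.23, 4.37], [0.02, 3.11], [-2.88, 2.88]. Speed limits (rad/s): [2.39, 2.39, 3.01, 3.14, 3.14, 3.14].

## Interface

Orientations are given as a unit quaternion [w, x, y, z].
In Python, from rig import sense, optics, ctrl gives the robot as it stands.
- The arm moves only by the tool play_rows, never from a script. Its argument "plan" is a list of rows, each a list of 7 numbers: the shift along the world's x, y, z in mm, then the turn, a rotation vector about the world's x, y, z in rad, then the opening, from -1 (shut) to 1 (fully open), so that 0 is half open. A call has 1 to 5 rows; each row shifts and turns the pose as measured when the row begins; what a row does not reach is not made up. A row lasts 1/12 s, in which the tool goes at most 41.7 mm and 7.16 degrees, less where a joint would pass 70% of its speed; a pose out of reach is approached as far as the arm can. A call is refused whole if a number of a shift passes 41.7 or a number of a turn 0.125, either way. A call with a gripper value outside its range is refused whole. The fingers move at their own pace and stop on an object; "grip_force" is the grip in N (left out, the last holds). Time passes only in rows, so rows that do not move let the fingers close. It gives the time, the measured TCP pose, the force and the opening at its end, in the units of the state.
- sense(): the state, without advancing time (a new reading comes with each control period).
- optics.capture(name): name is "scene" or "side" or "wrist"; returns a dict with "img" (400x640x3 uint8, blue, green, red), "fx", "fy", "cx", "cy" (pixels), "world_to_cam" (4x4, takes a point from world to camera coordinates). Camera axes: x right, y up, looking along -z (the intrinsics and any distortion apply to the point x, -y, -z); pixel columns grow to the right and rows downward; lengths in mm; the calibration is good to about 2 mm. A picture is of the moment at which its call begins. There is no depth.
- ctrl.finish_job(): hands the job in, once; it reports no verdict.
The state is a dict: "time_s": time; "joints": joint angles; "dq": joint speeds; "tau": joint torques, N m; "eef_pos": TCP position; "ee_rot": TCP orientation; "force": force on the tool from outside, world axes, zero at the start; "wrist_torque": the same for the moment, N m; "grip_width": opening from 0.0 (shut) to 1.0 (fully open).
Only numpy, scipy, OpenCV 4.12 (cv2) and the standard library are available. Lean on these libraries where they do the work, as an engineer would, in place of code of your own. Each camera call takes 0.05 s, during which the arm holds its last target. There are 200 camera calls.

## Task

Switch the suction from the port that is open to the one that is shut, only pushing with the fingertips against the covers' upright flanges, never pinching them. First push the shut port's cover fully open, and only then push the other port's cover fully shut, so that the vacuum always has an open port to draw through. Leave the panel, jar, brush and scraper where they are.

Things in the scene. Friction and masses are not known exactly. Their poses are not given: they have to be found in the camera images.
- port_a: Suction port A, the one that stands open at the start: wooden housing fixed on the bench, 250 (x) x 120 (y) x 60 mm high; either left or right. Origin: centre of its underside; x runs along the slide, away from the robot within 20 degrees, to a hose stub (ends at x = 215 mm, 55 mm high). A 76 mm round mouth in its top, at x = 55 mm. Its steel cover slides along x between rails 9 mm wide, 74 mm above the bench. Both ports look alike.
- cover_a (a joint): Travel of cover A, in m: 0 = fully shut (mouth covered), 0.095 = fully open (parked at the robot's end); grows as the cover moves along the port's -x. Firm stops at both ends. Starts open, between 0.070 and 0.090. Takes 3 N (about 5 N at 0.15 m/s) to slide, has no spring, stays where it is left.
- cover_a_flange (a point): Centre of cover A's upright steel flange with a black rubber pad on each face, at the cover's robot-side edge: 94 wide (y), 14 mm thick (x), 66 to 113 mm above the bench. This point: 90 mm above the bench, at x = -(joint value), y = 0 in the port's frame, axes as the port's. The cover plate (top at 66 mm, 98 wide) reaches 110 mm from it along +x. Room for fingers on both sides.
- port_b: Suction port B, the one that is shut at the start: wooden housing fixed on the bench, 250 (x) x 120 (y) x 60 mm high; either left or right. Origin: centre of its underside; x runs along the slide, away from the robot within 20 degrees, to a hose stub (ends at x = 215 mm, 55 mm high). A 76 mm round mouth in its top, at x = 55 mm. Its steel cover slides along x between rails 9 mm wide, 74 mm above the bench. Both ports look alike.
- cover_b (a joint): Travel of cover B, in m: 0 = fully shut (mouth covered), 0.095 = fully open (parked at the robot's end); grows as the cover moves along the port's -x. Firm stops at both ends. Starts shut, between 0 and 0.005. Takes 3 N (about 5 N at 0.15 m/s) to slide, has no spring, stays where it is left.
- cover_b_flange (a point): Centre of cover B's upright steel flange with a black rubber pad on each face, at the cover's robot-side edge: 94 wide (y), 14 mm thick (x), 66 to 113 mm above the bench. This point: 90 mm above the bench, at x = -(joint value), y = 0 in the port's frame, axes as the port's. The cover plate (top at 66 mm, 98 wide) reaches 110 mm from it along +x. Room for fingers on both sides.
- panel: Bystander: a plaster tile with a few coloured chips in a brown wooden frame, 150 x 110 x 24 mm, lying flat to the left of the ports; origin at the centre of its underside.
- jar: Bystander: a glass jar with a white cap, 60 mm across, 90 mm high, standing between the ports; origin at the centre of its underside.
- brush: Bystander: a brush about 160 mm long, lying along x between the ports on the robot's side; origin under its middle.
- scraper: Bystander: a spatula-shaped scraper about 200 mm long, lying to the right of the ports; origin under its middle.

How it is judged (in metres and radians):
On the way, in this order (a step that is already met when the one before it is completed fails the run):
1. port B's cover is pushed fully open while port A is still open (value of joint cover_b above 0.089 m and value of joint cover_a above 0.05 m), for 0.2 s.
2. port A's cover is pushed fully shut (value of joint cover_a below 0.006 m and value of joint cover_b above 0.089 m), for 0.2 s.
At the end, for the whole second after the job is handed in: Port B's cover is within 6 mm of its fully open stop, port A's cover is within 6 mm of fully shut, both at rest, and the panel, jar, brush and scraper are within 20 mm of where they stood (all of step 2 and velocity of joint cover_a between -0.005 and 0.005 m/s and velocity of joint cover_b between -0.005 and 0.005 m/s and distance of each of panel, jar, brush, scraper from where it was at the start of the episode below 0.02 m); the robot touches nothing.
It fails at once if cover A pushed below 50 mm open while cover B is less than 80 mm open (the vacuum is left without an open port) (value of joint cover_a below 0.05 m and value of joint cover_b below 0.08 m).
It fails at once if flange A pinched: fingers press on both of its faces at once (contact force between the fingers and cover_a_c2 above 0.5 N and contact force between the fingers and cover_a_c3 above 0.5 N).
It fails at once if flange B pinched: fingers press on both of its faces at once (contact force between the fingers and cover_b_c2 above 0.5 N and contact force between the fingers and cover_b_c3 above 0.5 N).
It fails at once if the panel, jar, brush or scraper is lifted or moved by more than 20 mm (distance of any of panel, jar, brush, scraper from where it was at the start of the episode above 0.02 m).
It also fails if it takes over 51 s, if anything falls off the work surface, if the arm or the gripper's body presses on something with over 40 N, if the wrist force passes 120 N, or if a joint passes its speed limit or range.

## Working session

There is one attempt and no reset: what is moved stays moved. The work goes in short steps, Python scripts to look and compute and a tool call to move; the robot and the scene stay as the last step left them, time stands still between calls to the robot, and variables do not carry over. Pictures are saved under pics/ and viewed, about 8 in all and at most 12, crops included, and the job is handed in when it is done.

Besides the shell and the picture viewer there is one more tool, called as a command line: name --pt "numbers of a row" for each row, then --argument value for the rest. play_rows: Moves the arm, as the interface text tells. Its arguments: {"type":"object","properties":{"plan":{"type":"array"},"grip_force":{"type":"number"}},"required":["plan"]}

```bash
mkdir -p pics; ls
python3 - <<'E'
from rig import sense, optics
import cv2,numpy as np
for n in("scene","side"):
    c=optics.capture(n); cv2.imwrite(f"pics/{n}0.png",c["img"]); print(n,{k:np.round(v,3).tolist() for k,v in c.items() if k!="img"})
print(sense())
E
```

```text
pics
scene {'fx': 403.477, 'fy': 403.477, 'cx': 322.972, 'cy': 204.827, 'world_to_cam': [[0.711, 0.704, -0.005, -393.87], [-0.52, 0.53, 0.67, 202.572], [0.474, -0.474, 0.742, -1415.018], [0.0, 0.0, 0.0, 1.0]]}
side {'fx': 375.036, 'fy': 375.036, 'cx': 321.198, 'cy': 195.729, 'world_to_cam': [[0.956, -0.293, 0.011, -504.382], [0.139, 0.487, 0.862, -168.69], [-0.258, -0.823, 0.507, -1015.873], [0.0, 0.0, 0.0, 1.0]]}
{'time_s': 0.1, 'joints': array([ 1.00758586e+00,  3.13396149e-01,  1.49834681e+00, -3.94329422e-07,
        1.33097306e+00, -2.23400658e-01]), 'dq': array([-4.84647869e-05, -5.24996741e-04, -3.23448445e-03,  6.57637550e-04,
       -3.81806687e-04, -9.80878235e-04]), 'tau': array([ 3.67447617e-03, -4.12897503e+01, -2.60140729e+01, -1.00975712e-04,
        3.02623332e-03, -3.13632256e-05]), 'eef_pos': array([174.87929442, 494.78654183, 230.79660434]), 'ee_rot': array([-2.15083880e-04,  1.69088548e-01,  9.85600704e-01, -5.18868668e-04]), 'force': array([-0.33273393,  0.27654974, -0.10800988]), 'wrist_torque': array([ 0.03928595, -0.02525623, -0.01674369]), 'grip_width': 0.996882686081997}
```

View pics/scene0.png

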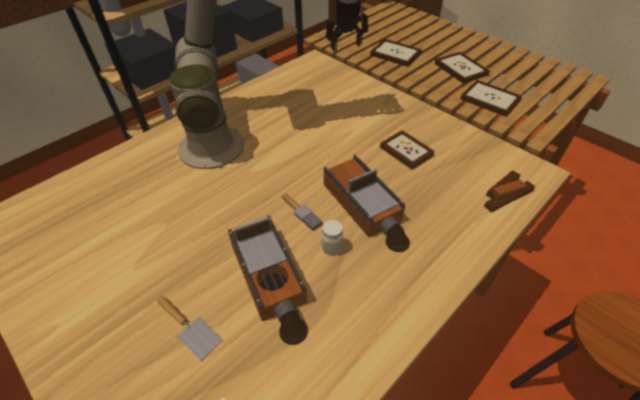

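View pics/side0.png

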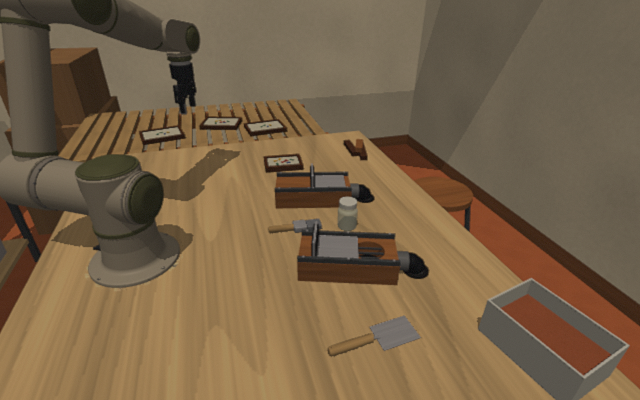

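The left (+y) port is shut, so it is B, with its flange at mid-housing near scene (362,178). The right port shows its mouth at (272,278), so it is A, with its flange at (252,228). I'll zoom in to pick corners.

Run:
```python
import cv2,numpy as np
a=cv2.imread("pics/scene0.png")
c=cv2.resize(a[145:345,220:420],None,fx=3,fy=3,interpolation=cv2.INTER_CUBIC)
cv2.imwrite("pics/z1.png",cv2.convertScaleAbs(c,alpha=1.5))
a=cv2.imread("pics/side0.png")
c=cv2.resize(a[155:295,255:445],None,fx=4,fy=4,interpolation=cv2.INTER_CUBIC)
cv2.imwrite("pics/z2.png",cv2.convertScaleAbs(c,alpha=1.5))
```

```text
(no output)
```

View pics/z1.png

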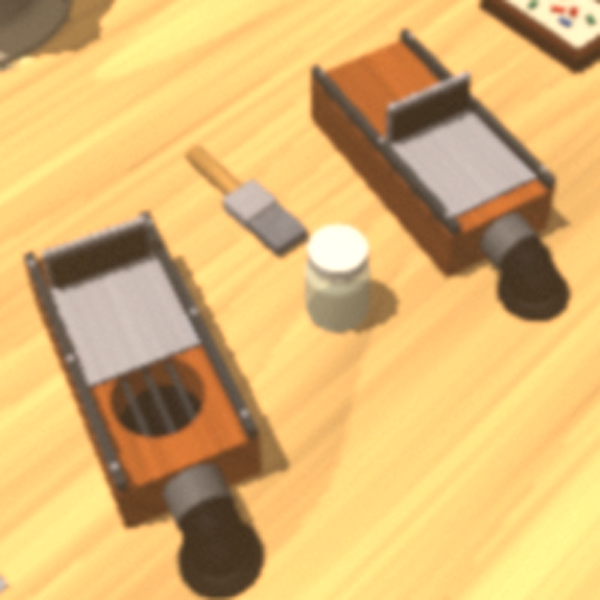

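View pics/z2.png

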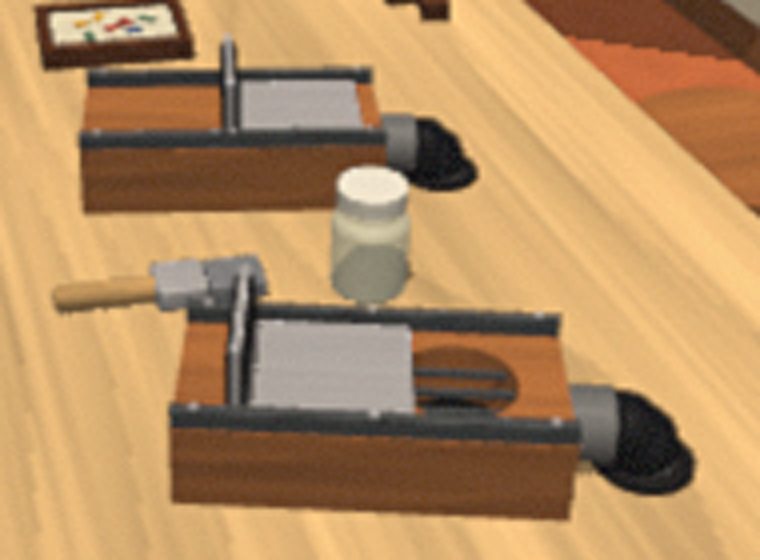

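```bash
cat > h.py <<'E'
import numpy as np
from rig import optics
def ray(c,u,v,z):
    W=np.array(c["world_to_cam"]);R=W[:3,:3];o=-R.T@W[:3,3]
    d=R.T@np.array([(u-c["cx"])/c["fx"],-(v-c["cy"])/c["fy"],-1])
    return o+d*(z-o[2])/d[2]
def px(c,p):
    W=np.array(c["world_to_cam"]);q=W[:3,:3]@np.array(p)+W[:3,3]
    return c["cx"]-c["fx"]*q[0]/q[2], c["cy"]+c["fy"]*q[1]/q[2]
E
python3 - <<'E'
from h import *
np.set_printoptions(precision=1,suppress=True)
S=optics.capture("scene");D=optics.capture("side")
# near-right, near-left, far-right, far-left
P={"B scene":(S,220,145,3,[(315,70),(406,35),(453,228),(549,182)]),"A scene":(S,220,145,3,[(30,258),(146,216),(120,482),(252,432)]),
"B side":(D,255,155,4,[(80,135),(88,72),(383,132),(372,70)]),"A side":(D,255,155,4,[(170,406),(188,310),(580,422),(558,318)])}
for k,(c,x,y,f,q) in P.items():
    w=np.array([ray(c,x+u/f,y+v/f,74)[:2] for u,v in q]); m=w.mean(0); d=w[2]+w[3]-w[0]-w[1]
    print(k,m,"yaw",np.arctan2(d[1],d[0]),"len",np.linalg.norm(d)/2,"wid",np.linalg.norm(w[0]-w[1]),np.linalg.norm(w[2]-w[3]))
F={"B scene":(S,220,145,3,[(389,106),(468,77)]),"A scene":(S,220,145,3,[(44,252),(148,213)]),
"B side":(D,255,155,4,[(230,72),(230,38)]),"A side":(D,255,155,4,[(236,348),(243,265)])}
for k,(c,x,y,f,q) in F.items():
    w=np.array([ray(c,x+u/f,y+v/f,113)[:2] for u,v in q]); print(k,"flange",w.mean(0),w.tolist())
for n,p in(("jar",(338,245)),):
    print(n,ray(S,220+p[0]/3,145+p[1]/3,90))
print("brush tip",ray(S,220+290/3,145+240/3,10),ray(S,220+195/3,145+155/3,10))
E
```

```text
B scene [551.2 167.4] yaw -0.25770994732686336 len 241.7173077637487 wid 109.18227293365827 108.81484833132781
A scene [ 542.2 -194.5] yaw -0.35344892684495477 len 243.18209537291042 wid 109.36088270647842 108.18152190159309
B side [547.9 165.1] yaw -0.25838261234808396 len 245.31258772620382 wid 111.16519942003778 110.54785480527833
A side [ 538.3 -197.9] yaw -0.33120768482193885 len 247.2546892008439 wid 99.31873998683078 105.58438137022277
B scene flange [547.2 170.4] [[533.4034574012722, 129.01293565649445], [560.9406465723243, 211.7803099841264]]
A scene flange [ 458.2 -160.8] [[443.47873420455323, -205.68088992169902], [473.0075894210655, -115.9080110263709]]
B side flange [549.2 173.6] [[540.5636006488071, 143.11709888335315], [557.9014432992285, 204.04716982934576]]
A side flange [ 458.6 -167.1] [[444.16885737041315, -208.8104670479746], [472.98448815415884, -125.3178875427509]]
jar [602.8 -12.3  90. ]
brush tip [521.6   7.3  10. ] [372.4  18.   10. ]
```

play_rows --pt "32 -26 0 0 0 0.04 -1" --pt "32 -26 0 0 0 0.04 -1" --pt "32 -26 0 0 0 0 -1" --pt "32 -26 0 0 0 0 -1" --pt "32 -26 0 0 0 0 -1"

```text
time_s: 0.62
eef_pos: [332.8, 363.9, 230.2]
ee_rot: [-0.001, 0.121, 0.993, -0.0]
force: [-0.0, 1.6, 0.0]
grip_width: 0.296
```

play_rows --pt "32 -26 0 0 0 0 -1" --pt "32 -26 0 0 0 0 -1" --pt "32 -26 0 0 0 0 -1" --pt "32 -26 0 0 0 0 -1" --pt "32 -26 0 0 0 0 -1"

```text
time_s: 1.03
eef_pos: [493.1, 230.3, 230.2]
ee_rot: [-0.001, 0.121, 0.993, -0.0]
force: [0.1, 0.7, 1.2]
grip_width: 0.0
```

play_rows --pt "33 -26 -10 0 0 0 -1" --pt "33 -26 -20 0 0 0 -1" --pt "33 -26 -30 0 0 0 -1" --pt "0 0 -20 0 0 0 -1" --pt "0 0 0 0 0 0 -1"

```text
time_s: 1.45
eef_pos: [585.6, 153.5, 156.4]
ee_rot: [0.0, 0.125, 0.992, -0.0]
force: [-1.1, 0.5, -0.4]
grip_width: -0.002
```

Target is (593,155). I'll check from near before descending.

play_rows --pt "9 1 -15 0 0 0 -1" --pt "0 0 -5 0 0 0 -1" --pt "0 0 0 0 0 0 -1"

```text
time_s: 1.7
eef_pos: [594.5, 154.7, 137.0]
ee_rot: [-0.0, 0.125, 0.992, -0.0]
force: [-0.3, 0.8, -0.4]
grip_width: -0.006
```

Run:
```python
from h import *
import cv2
from rig import sense
ims=[]
for n,r in(("scene",(90,300,220,430)),("side",(100,310,220,430))):
    c=optics.capture(n);a=c["img"][r[0]:r[1],r[2]:r[3]];ims.append(cv2.resize(a,(400,400),interpolation=cv2.INTER_CUBIC))
cv2.imwrite("pics/n1.png",cv2.convertScaleAbs(np.hstack(ims),alpha=1.5));print(sense()["eef_pos"])
```

```text
[594.69585541 154.80655471 137.96295793]
```

View pics/n1.png

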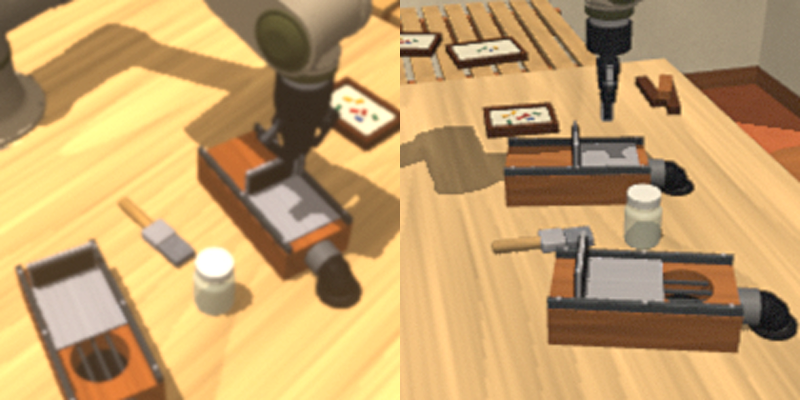

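The fingertip, at (607,118) in the side crop, is above the cover plate and on the hose side of flange B at (576,125). The way down is clear.

play_rows --pt "0 0 -25 0 0 0 -1" --pt "0 0 -20 0 0 0 -1" --pt "0 0 -8 0 0 0 -1" --pt "0 0 0 0 0 0 -1"

```text
time_s: 2.13
eef_pos: [595.5, 156.8, 90.3]
ee_rot: [0.006, 0.124, 0.992, 0.001]
force: [-0.6, -0.7, 0.5]
grip_width: 0.001
```

play_rows --pt "-10 2.6 0 0 0 0 -1" --pt "-10 2.6 0 0 0 0 -1" --pt "-8 2.1 0 0 0 0 -1" --pt "-8 2.1 0 0 0 0 -1"

```text
time_s: 2.47
eef_pos: [560.4, 167.0, 95.6]
ee_rot: [0.009, 0.124, 0.992, 0.002]
force: [11.4, -2.5, -5.6]
grip_width: 0.0
```

play_rows --pt "-8 2.1 -3 0 0 0 -1" --pt "-8 2.1 -3 0 0 0 -1" --pt "-8 2.1 -3 0 0 0 -1" --pt "-8 2.1 -1 0 0 0 -1"

```text
time_s: 2.8
eef_pos: [530.6, 175.9, 91.3]
ee_rot: [0.017, 0.123, 0.992, 0.003]
force: [3.7, -2.3, 3.1]
grip_width: -0.0
```

play_rows --pt "-10 2.2 -2 0 0.02 0 -1" --pt "-10 2.2 -2 0 0.02 0 -1" --pt "-10 2.2 -1 0 0.01 0 -1" --pt "-8 2 0 0 0 0 -1" --pt "-6 1.5 0 0 0 0 -1"

```text
time_s: 3.22
eef_pos: [483.2, 187.2, 87.1]
ee_rot: [-0.008, 0.123, 0.992, -0.0]
force: [3.8, -0.5, 3.8]
grip_width: 0.001
```

play_rows --pt "-5 1.3 0 0 0 0 -1" --pt "-4 1 0 0 0 0 -1" --pt "-3 0.8 0 0 0 0 -1" --pt "-3 0.8 0 0 0 0 -1"

```text
time_s: 3.55
eef_pos: [470.8, 190.5, 87.4]
ee_rot: [-0.002, 0.123, 0.992, -0.001]
force: [26.7, -8.3, -17.2]
grip_width: -0.001
```

The force rose to 27 N at the expected end, so this is the stop. I'll hold briefly, back off and lift.

play_rows --pt "-1 0.3 0 0 0 0 -1" --pt "-1 0.3 0 0 0 0 -1" --pt "-1 0.3 0 0 0 0 -1"

```text
time_s: 3.8
eef_pos: [471.1, 190.4, 87.4]
ee_rot: [0.003, 0.123, 0.992, -0.0]
force: [8.5, -2.2, -0.5]
grip_width: -0.003
```

play_rows --pt "10 -2.6 0 0 0 0 -1" --pt "15 -4 0 0 0 0 -1" --pt "0 0 35 0 0 0 -1" --pt "0 0 40 0 0 -0.04 -1" --pt "0 0 40 0 0 -0.04 -1"

```text
time_s: 4.22
eef_pos: [486.6, 182.9, 193.6]
ee_rot: [-0.014, 0.164, 0.986, -0.004]
force: [-0.5, -0.8, -0.1]
grip_width: -0.002
```

Run:
```python
from h import *
import cv2
from rig import sense
ims=[]
for n,r in(("scene",(90,300,220,430)),("side",(100,310,220,430))):
    c=optics.capture(n);a=c["img"][r[0]:r[1],r[2]:r[3]];ims.append(cv2.resize(a,(400,400),interpolation=cv2.INTER_CUBIC))
cv2.imwrite("pics/n2.png",cv2.convertScaleAbs(np.hstack(ims),alpha=1.5));print(sense()["eef_pos"],sense()["ee_rot"])
```

```text
[489.59715875 183.53815567 198.75890485] [-0.00736449  0.16335192  0.98653847 -0.001939  ]
```

View pics/n2.png

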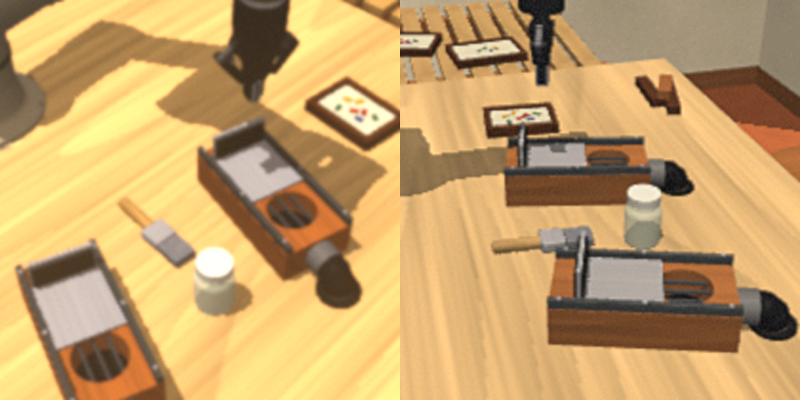

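B's mouth at (292,210) is fully uncovered and its flange is at the robot end (240,130). Next I go to A's robot side.

play_rows --pt "-7 -34 0 0 0 0 -1" --pt "-7 -34 0 0 0 0 -1" --pt "-7 -34 0 0 0 0 -1" --pt "-7 -34 0 0 0 0 -1" --pt "-7 -34 0 0 0 0 -1"

```text
time_s: 4.73
eef_pos: [447.7, 14.6, 194.4]
ee_rot: [-0.013, 0.157, 0.987, -0.001]
force: [0.9, -1.5, 0.1]
grip_width: -0.003
```

play_rows --pt "-7 -34 0 0 0 0 -1" --pt "-7 -34 0 0 0 0 -1" --pt "-7 -34 0 0 0 0 -1" --pt "-7 -34 0 0 0 0 -1" --pt "-7 -29 0 0 0 0 -1"

```text
time_s: 5.15
eef_pos: [404.1, -154.3, 188.6]
ee_rot: [-0.021, 0.156, 0.988, 0.003]
force: [1.2, 0.1, -0.1]
grip_width: 0.001
```

play_rows --pt "0 0 -20 0 0 0 -1" --pt "0 0 -20 0 0 0 -1" --pt "0 0 -10 0 0 0 -1" --pt "0 0 0 0 0 0 -1"

```text
time_s: 5.48
eef_pos: [398.8, -157.1, 132.8]
ee_rot: [-0.026, 0.16, 0.987, 0.006]
force: [-0.2, -1.1, 0.3]
grip_width: -0.0
```

Run:
```python
from h import *
import cv2
from rig import sense
ims=[]
for n,r in(("scene",(150,330,170,350)),("side",(110,290,230,410))):
    c=optics.capture(n);a=c["img"][r[0]:r[1],r[2]:r[3]];ims.append(cv2.resize(a,(400,400),interpolation=cv2.INTER_CUBIC))
    if n=="scene":
        w=np.array([ray(c,220+u*.525,90+v*.525,113)[:2] for u,v in((218,138),(264,121))]).mean(0)
        print("B flange port x",(w-[549.5,166.5])@[.967,-.254])
cv2.imwrite("pics/n3.png",cv2.convertScaleAbs(np.hstack(ims),alpha=1.5));print(sense()["eef_pos"],sense()["ee_rot"])
```

```text
B flange port x -90.42482425054473
[ 399.87705364 -157.5586889   134.71724594] [-0.02470202  0.15945635  0.98688483  0.00467089]
```

View pics/n3.png

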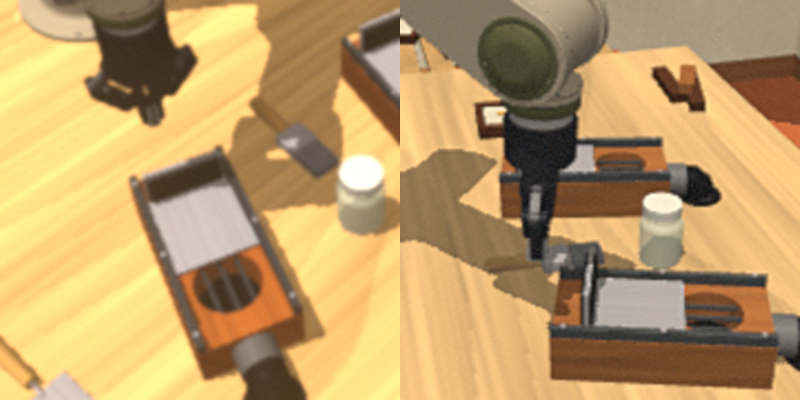

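B's flange is measured at about -90 ±4 mm, agreeing with the stop force. The tip is clear behind flange A, about 10 mm right of centre. I'll correct that and the tilt, then descend.

play_rows --pt "2 5 -18 -0.008 -0.025 0 -1" --pt "2 5 -18 -0.008 -0.025 0 -1" --pt "0 0 -10 0 0 0 -1" --pt "0 0 0 0 0 0 -1"

```text
time_s: 5.92
eef_pos: [405.2, -146.5, 89.8]
ee_rot: [0.004, 0.158, 0.987, -0.0]
force: [-0.2, 0.1, 0.7]
grip_width: 0.003
```

play_rows --pt "9.4 -3.3 0 0 0 0 -1" --pt "9.4 -3.3 -1 0 0 0 -1" --pt "9.4 -3.3 -1 0 0 0 -1" --pt "7.5 -2.7 0 0 0 0 -1" --pt "7.5 -2.7 0 0 0 0 -1"

```text
time_s: 6.33
eef_pos: [449.4, -160.6, 91.5]
ee_rot: [0.003, 0.157, 0.988, 0.0]
force: [-4.9, 1.0, -2.7]
grip_width: 0.001
```

play_rows --pt "9 -3.2 -2 0 0 0 -1" --pt "9 -3.2 -1 0 0 0 -1" --pt "9 -3.2 0 0 0 0 -1" --pt "9 -3.2 0 0 0 0 -1" --pt "7 -2.5 0 0 0 0 -1"

```text
time_s: 6.75
eef_pos: [491.5, -175.0, 90.6]
ee_rot: [-0.003, 0.156, 0.988, 0.001]
force: [-5.6, -0.1, -2.3]
grip_width: -0.002
```

play_rows --pt "7 -2.5 0 0 0 0 -1" --pt "7 -2.5 0 0 0 0 -1" --pt "5 -1.8 0 0 0 0 -1" --pt "4 -1.4 0 0 0 0 -1"

```text
time_s: 7.08
eef_pos: [515.4, -183.4, 90.9]
ee_rot: [-0.005, 0.155, 0.988, 0.002]
force: [-4.2, -0.2, -2.2]
grip_width: 0.0
```

play_rows --pt "4 -1.4 0 0 0 0 -1" --pt "4 -1.4 0 0 0 0 -1" --pt "3 -1 0 0 0 0 -1" --pt "3 -1 0 0 0 0 -1"

```text
time_s: 7.42
eef_pos: [520.5, -185.3, 91.0]
ee_rot: [-0.021, 0.154, 0.988, 0.004]
force: [-22.9, 5.5, 11.4]
grip_width: 0.001
```

play_rows --pt "4 -1.4 0 0 0 0 -1" --pt "4 -1.4 0 0 0 0 -1" --pt "3 -1 0 0 0 0 -1"

```text
time_s: 7.67
eef_pos: [520.1, -185.1, 91.4]
ee_rot: [-0.039, 0.153, 0.987, 0.008]
force: [-20.3, 3.9, 7.6]
grip_width: 0.002
```

play_rows --pt "-10 3.5 0 0 0.02 0 -1" --pt "-15 5 0 0 0.02 0 -1" --pt "-15 5 10 0 0 0 -1" --pt "0 0 40 0 0 0 -1" --pt "0 0 40 0 0 0 -1"

```text
time_s: 8.08
eef_pos: [477.9, -169.6, 179.3]
ee_rot: [-0.062, 0.153, 0.986, 0.007]
force: [0.4, -0.6, 1.4]
grip_width: -0.0
```

play_rows --pt "-25 0 20 0 0 0 -1" --pt "-25 0 20 0 0 0 -1" --pt "-20 0 0 0 0 0 -1" --pt "0 0 0 0 0 0 -1" --pt "0 0 0 0 0 0 -1"

```text
time_s: 8.5
eef_pos: [411.4, -171.6, 232.7]
ee_rot: [-0.048, 0.153, 0.987, 0.001]
force: [0.3, 0.6, -0.2]
grip_width: 0.003
```

Run:
```python
from h import *
import cv2
ims=[]
for n,r in(("scene",(140,340,215,415)),("side",(110,310,230,430))):
    c=optics.capture(n);a=c["img"][r[0]:r[1],r[2]:r[3]];ims.append(cv2.resize(a,(400,400),interpolation=cv2.INTER_CUBIC))
cv2.imwrite("pics/n4.png",cv2.convertScaleAbs(np.hstack(ims),alpha=1.5))
```

```text
(no output)
```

View pics/n4.png

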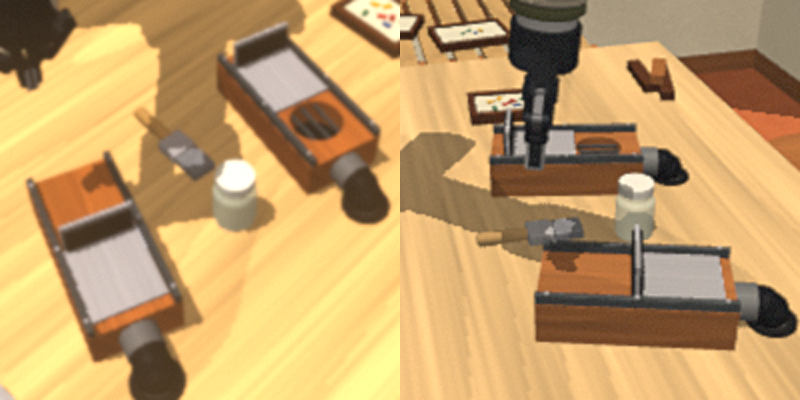

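A's cover hides the mouth with its flange at mid-housing (95,220), and B stays open. I'll check the numbers before handing in.

Run:
```python
from h import *
c=optics.capture("scene");d=optics.capture("side")
def X(w,o,y): return (w[:2]-o)@[np.cos(y),np.sin(y)]
f=lambda q:np.mean([ray(c,215+u*.5,140+v*.5,113) for u,v in q],0)
print("A",X(f([(61,227),(131,205)]),np.array([540,-196]),-.34),"B",X(f([(236,44),(285,27)]),np.array([549.5,166.5]),-.257))
# plate far edge z=66 (expect 110-j)
g=lambda q:np.mean([ray(c,215+u*.5,140+v*.5,66) for u,v in q],0)
print("A plate",X(g([(97,320),(170,294)]),np.array([540,-196]),-.34),"B plate",X(g([(281,110),(328,83)]),np.array([549.5,166.5]),-.257))
```

```text
A -0.3111198260282768 B -93.28052722570384
A plate 109.10268531289816 B plate 8.973924537948445
```

```bash
python3 -c "
from rig import ctrl,sense
print(sense()['dq'].round(3)); print(ctrl.finish_job())"
```

```text
[-0.001  0.005  0.003 -0.003  0.    -0.001]
the job is handed in; nothing more can be done
None
```

I pushed cover B (left port) fully open and then cover A (right port) fully shut. I used only the closed fingertips against one flange face at a time. I backed off, lifted clear and handed the job in at about 8.6 s; no verdict was reported.

- **Stops:** both covers reached firm stops. The force rose to about 27 N on B and 23 N on A, and neither moved further when I kept pressing.
- **Final camera check:** A's flange was at about 0 mm (shut). B's flange was at about −93 mm, against −95 mm for fully open.
- **Disagreement:** B's plate edge read 9 mm where 15 mm was expected, and an earlier look put B's flange at −90 mm. My picks are only good to a few mm, so I put both down to picking error.
- **Bystanders:** the jar, brush and panel looked unmoved in the last view. The scraper was outside the last crop, and the arm never went near it.

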